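Bring the blue glass round on the colour carousel and load it

TASK

The colour carousel on the glassblower's bench has a wire guard over it that is open only at the front, by the brass pointer. Turn the carousel by its black centre grip until the blue piece of colour bar stands at that opening, lined up with the pointer, then lift the piece out there and stand it gently, upright, inside the raised ring of the steel loading dish. Do not tip or drop it, and let go of it at the end.

Things in the scene. Friction and masses are not known exactly. Their poses are not given: they have to be found in the camera images.
- blue_center (a point): Centre (half-way up) of the blue glass piece: a loose upright cylinder, 42 mm across, 50 mm tall, 0.17 kg, in a compartment of the carousel 110 mm from its axis, its foot 16 mm above the table. Same-sized amber, green and white pieces are not wanted. At the start amber is near the front and blue next to it, 45 to 75 degrees left or right of the front.
- rotor: Turning disc, 300 mm across, top 16 mm above the table, dividers to 26 mm, rim and a seat ring (50 mm inside) round each piece to 20 mm. Origin on its axis, 8 mm above the table; z up. Light drag; turns up to 3.1 rad either way, stays where left. On the axis its black bar grip: 60 mm along rotor x, 18 mm thick along y, 44 to 78 mm above the table, within 15 degrees of front-to-back at the start.
- stand: Fixed carousel base, steel, 344 mm across, 6 mm thick. Origin on the turning axis at table height; -x points to the front (brass pointer tab, roughly towards the robot), z up. Brass wire guard: an arc 110 mm from the axis, 71 to 77 mm above the table, open within 45 degrees of the front; posts 163 mm from the axis. A piece is forward when it lies along -x.
- dish: Fixed loading dish: dark steel plate 130 x 130 mm, 4 mm thick, with a raised steel ring: 96 mm inside diameter, 104 mm outside, its rim 9 mm above the table. Origin at the centre of the underside, at table height; the piece is to stand on the plate inside the ring, its foot 4 mm above the table.
Mind the look-alikes: they are no part of the job. What is shaped like the part that bears blue_center but brown is not meant.

How it is judged:
By the outcome, as a careful person would: the job done as asked, in the order asked, and still so for the second after the job is handed in, with the robot touching nothing.
It also fails if it takes over 50 s, if anything falls off the work surface, if the arm or the gripper's body presses on something with over 40 N, if the wrist force passes 120 N, or if a joint passes its speed limit or range.

ROBOT

A 6-joint arm with a two-finger parallel gripper is mounted at the origin on the work surface. World frame = base frame: x ahead of the robot, y to its left, z up, the work surface at z = 0. Lengths are in m, angles in rad, forces in N, time in s.
With the tool pointing down it reaches from about 0.35 to 1 m from the base axis. Payload 7.1 kg.
Tool frame: the origin (TCP) lies between the finger pads; the fingertips stand 22 mm ahead of it and the grasp point (between the pads) lies 3 mm ahead of it; z points along the fingers, y is the line along which they close (so a half turn about z gives the same grasp; the last joint's range is limited). The gripper opens to 85 mm and grips with 20 to 120 N. Pads are 22 mm wide; open, the fingers measure 114 mm over their backs; the gripper's body (76 mm by 85 mm) begins 54 mm behind the grasp point. The pads swing forward as they close: fully open they stand 13 mm farther back than shut.
Start: joints at [-1.164, 0.423, 1.63, -0, 1.089, -0.019], TCP at [0.258, -0.569, 0.253] pointing down, gripper open.
Joint ranges: [-3, 3], [-0.9, 2.11], [0.09, 2.58], [-1.31, 4.45], [0.11, 2.69], [-2.54, 2.54]. Speed limits (rad/s): [2.39, 2.39, 3.01, 3.14, 3.14, 3.14].

INTERFACE

Orientations are given as a rotation vector (axis times angle).
In Python, from rig import manip gives the robot as it stands. The module is installed in compiled form; this text tells all that it offers. Calls block until the motion is done:
- manip.move_to(position, orientation): joint-space move of the TCP to a pose.
- manip.servo_line(position, orientation=None, rate=0.15): straight line of the TCP; orientation=None keeps the orientation; rate is the mean speed in m/s.
- manip.set_joints(angles): joint-space move.
- manip.command_gripper(opening, f_grip=None): finger opening in m; f_grip is the grip in N (None keeps the last); returns when the fingers have stopped.
- manip.hold(seconds).
- manip.solve_ik(position, orientation): joint angles nearest the present ones, or None.
- manip.camera(name): name is "scene" or "top" or "wrist"; returns a dict with "image" (420x560x3 uint8, red, green, blue), "fx", "fy", "cx", "cy" (pixels), "cam_to_world" (4x4, takes a point from camera to world coordinates); the wrist camera has in their place "mount" (4x4, takes a point from camera to tool coordinates, whose origin is the TCP and whose axes are the flange's). Camera axes: x right, y down, z forward; pixel columns grow to the right and rows downward; lengths in m; the calibration is good to about 2 mm. A picture is of the moment at which its call begins: read the wrist's pose just before it. There is no depth.
A pose or a line that the arm cannot do raises manip.IKError and nothing moves.
- manip.sign_off(): hands the job in; it is judged then, once.
Readings, each from a call of its own:
- manip.get_time(): time.
- manip.get_joint_positions(): joint angles.
- manip.get_joint_vel(): joint speeds.
- manip.get_tau(): joint torques, N m.
- manip.get_position(): TCP position.
- manip.get_ee_rot(): TCP orientation.
- manip.get_contact_force(): force on the tool from outside, world axes, zero at the start.
- manip.get_torque(): the same for the moment, N m.
- manip.get_width(): finger opening in m.
- manip.get_grip_force(): force on a finger pad.
Only numpy, scipy, OpenCV 4.12 (cv2) and the standard library are available. Lean on these libraries where they do the work, as an engineer would, in place of code of your own. Each camera call takes 0.05 s, during which the arm holds its last target. There are 200 camera calls.

## Working session

There is one attempt and no reset: what is moved stays moved. The work goes in short steps, each a Python script; the robot and the scene stay as the last script left them, time stands still between calls to the robot, and variables do not carry over. Pictures are saved under pics/ and viewed, at most 10 in all, crops included, and the job is handed in when it is done.

```bash
mkdir -p pics
python3 - <<'E'
from rig import manip
import cv2,numpy as np
for n in("top","scene"):
    c=manip.camera(n); cv2.imwrite(f"pics/{n}0.png",c["image"][:,:,::-1])
    print(n,c["fx"],c["fy"],c["cx"],c["cy"]);print(np.round(c["cam_to_world"],4))
c=manip.camera("wrist");print(c["mount"],manip.get_ee_rot(),manip.get_time())
E
```

```text
top 402.6127564195621 402.6127564195621 281.3745960473384 203.9918981767502
[[-0.0279 -0.9857  0.1659  0.4725]
 [-0.9996  0.027  -0.008  -0.0815]
 [ 0.0034 -0.1661 -0.9861  0.823 ]
 [ 0.      0.      0.      1.    ]]
scene 381.8904864205077 381.8904864205077 282.27282059996173 205.4417346777275
[[ 0.1314  0.8112 -0.5698  1.0139]
 [ 0.9912 -0.1159  0.0636 -0.1199]
 [-0.0145 -0.5731 -0.8193  0.6282]
 [ 0.      0.      0.      1.    ]]
[[ 1.38001828e-03 -9.60561778e-01 -2.78063243e-01  7.05937493e-02]
 [ 9.99998985e-01  1.42394735e-03  4.39737131e-05 -7.25339883e-04]
 [ 3.53707951e-04 -2.78063021e-01  9.60562768e-01 -1.20795744e-01]
 [ 0.00000000e+00  0.00000000e+00  0.00000000e+00  1.00000000e+00]] [-3.06951065e+00 -6.63572209e-01  4.09253142e-04] 0.15
```

View pics/top0.png

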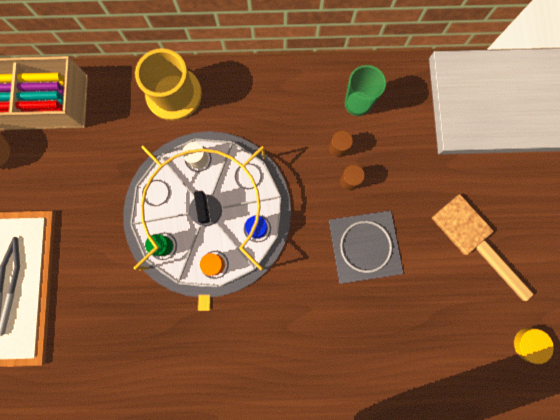

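View pics/scene0.png

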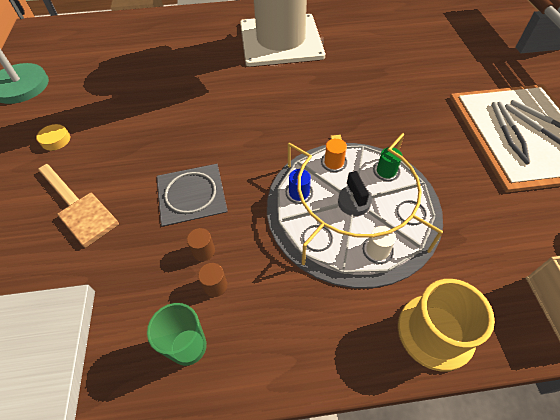

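Top view: carousel centred near (207,212), pointer (204,303), blue (256,226), grip (202,207), dish ring (366,246). The scene view agrees; the brown pieces are decoys. Next I measure them.

```bash
cat > h.py <<'E'
from rig import manip
import cv2,numpy as np
from scipy.optimize import least_squares
from scipy.spatial.transform import Rotation as R
def pose(c):
    if "cam_to_world" in c: return c["cam_to_world"]
    T=np.eye(4);T[:3,:3]=R.from_rotvec(c["rot"]).as_matrix();T[:3,3]=c["pos"]
    return T@c["mount"]
def wrist():
    p,r=manip.get_position(),manip.get_ee_rot(); c=manip.camera("wrist"); c["pos"],c["rot"]=p,r; return c
def cast(c,uv,z):
    uv=np.atleast_2d(uv).astype(float);T=pose(c)
    d=np.c_[(uv[:,0]-c["cx"])/c["fx"],(uv[:,1]-c["cy"])/c["fy"],np.ones(len(uv))]@T[:3,:3].T
    return (T[:3,3]+d*((z-T[2,3])/d[:,2])[:,None])[:,:2]
def mask(c,lo,hi):
    return cv2.inRange(cv2.cvtColor(c["image"],cv2.COLOR_RGB2HSV),np.array(lo),np.array(hi))
def pix(m): v,u=np.nonzero(m); return np.c_[u,v]
def circ(P,r=None,x0=None):
    # robust circle fit
    x0=P.mean(0) if x0 is None else x0
    f=(lambda x:np.hypot(*(P-x[:2]).T)-r) if r else (lambda x:np.hypot(*(P-x[:2]).T)-x[2])
    s=least_squares(f,x0 if r else [*x0,.05],loss="soft_l1",f_scale=.002); return s.x,np.median(abs(f(s.x)))
def down(yaw): # tool z down, tool y along (cos yaw, sin yaw)
    y=np.array([np.cos(yaw),np.sin(yaw),0]);z=np.array([0,0,-1.])
    return R.from_matrix(np.c_[np.cross(y,z),y,z]).as_rotvec()
E
python3 - <<'E'
from h import *
c=manip.camera("top")
def roi(m,u0,u1,v0,v1):
    o=np.zeros_like(m);o[v0:v1,u0:u1]=m[v0:v1,u0:u1];return o
Y=mask(c,(18,120,120),(32,255,255))
x,e=circ(cast(c,pix(roi(Y,130,275,140,260)),.074),.11,cast(c,[207,212],.0)[0]);print("axis",x,e)
p=cast(c,pix(roi(Y,190,220,290,315)),.006);print("ptr",p.mean(0),len(p)); ax=x[:2]
B=roi(mask(c,(110,150,60),(130,255,255)),235,280,205,250)
bp=pix(B);print("blue px",len(bp),bp.min(0),bp.max(0))
for z in(.041,.066):print("blue",z,cast(c,bp,z).mean(0)-ax, np.hypot(*(cast(c,bp,z).mean(0)-ax)))
g=roi(mask(c,(0,0,0),(180,255,45)),185,220,180,235)
n,l,s,ct=cv2.connectedComponentsWithStats(g);i=1+s[1:,4].argmax();gp=cast(c,pix(l==i),.07)
print("grip",s[i],gp.mean(0)-ax,cv2.minAreaRect(gp.astype(np.float32)))
r=roi(mask(c,(0,0,105),(180,80,255)),335,398,215,280);P=cast(c,pix(r),.009)
print("dish",len(P),circ(P),(P.max(0)+P.min(0))/2,P.max(0)-P.min(0))
E
```

```text
axis [0.59986427 0.06614376] 0.0018747738531298547
ptr [0.41671113 0.07082732] 186
blue px 291 [245 216] [266 237]
blue 0.041 [-0.03926548 -0.10354742] 0.11074225185134887
blue 0.066 [-0.0420806 -0.1049565] 0.1130780448166337
grip [195 192  14  31 296] [-0.00231179 -0.00280639] ((0.5978856682777405, 0.06326185166835785), (0.06056925654411316, 0.019912991672754288), 8.380931854248047)
dish 3610 (array([ 0.51710958, -0.25225955,  0.04937698]), np.float64(0.013095295610271541)) [ 0.51803653 -0.25571218] [0.12884332 0.1264006 ]
```

Run:
```python
from h import *
ax=np.array([.5999,.0661])
for k in(0,np.pi):
    for d in(0,-69.7,-80):
        q=manip.solve_ik([*ax,.072],down(np.radians(98.4+d)+k)); print(k,d,None if q is None else np.round(q,2))
y0=98.4 if manip.solve_ik([*ax,.072],down(np.radians(98.4)))is not None else -81.6
k=min((0,np.pi),key=lambda k:max(abs(manip.solve_ik([*ax,.072],down(np.radians(98.4+d)+k))[5]) for d in(0,-80)))
print("k",k)
manip.move_to([ax[0],ax[1],.26],down(np.radians(98.4)+k))
c=wrist();cv2.imwrite("pics/w1.png",c["image"][:,:,::-1]);print(manip.get_time(),c["pos"],c["rot"])
import pickle;pickle.dump(c,open("w1.pkl","wb"))
```

```text
0 0 [ 0.09  0.64  1.77 -0.    0.73 -1.63]
0 -69.7 [ 0.09  0.64  1.77  0.    0.73 -0.41]
0 -80 [ 0.09  0.64  1.77 -0.    0.73 -0.23]
3.141592653589793 0 [ 0.09  0.64  1.77 -0.    0.73  1.51]
3.141592653589793 -69.7 None
3.141592653589793 -80 NoneTraceback (most recent call last):
  File "<stdin>", line 7, in <module>
  File "<stdin>", line 7, in <lambda>
  File "<stdin>", line 7, in <genexpr>
TypeError: 'NoneType' object is not subscriptable
```

Run:
```python
from h import *
manip.move_to([.5999,.0661,.26],down(np.radians(98.4)))
c=wrist();cv2.imwrite("pics/w1.png",c["image"][:,:,::-1]);print(manip.get_time(),c["pos"],c["rot"])
import pickle;pickle.dump(c,open("w1.pkl","wb"))
```

```text
2.8083 [0.59996656 0.06536213 0.25995041] [ 2.28039380e-01 -3.13321306e+00  1.86917278e-04]
```

View pics/w1.png

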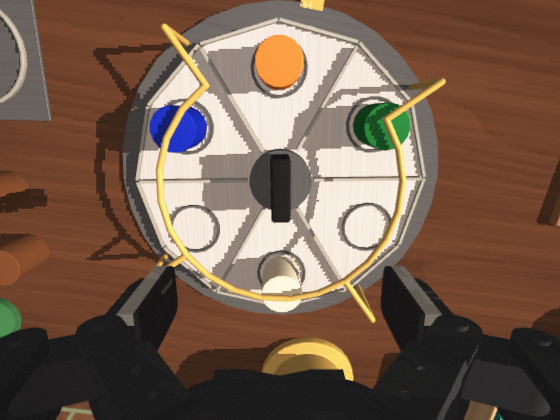

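Wrist view: grip upright at (281,188), blue (178,128) left of amber (279,62), pointer at (313,3), guard arc yellow. I refine from this image and compare with the top view.

Run:
```python
from h import *
import pickle;c=pickle.load(open("w1.pkl","rb"))
def roi(m,u0,u1,v0,v1):
    o=np.zeros_like(m);o[v0:v1,u0:u1]=m[v0:v1,u0:u1];return o
Y=mask(c,(18,120,100),(32,255,255))
# arc only: keep points with r near .11 of first guess, twice
P=cast(c,pix(roi(Y,155,405,80,302)),.074);x=np.array([.6,.066])
for t in(.015,.006,.004):
    Q=P[abs(np.hypot(*(P-x).T)-.11)<t];x,e=circ(Q,.11,x)
print("axis",x,e,len(Q)); 
p=cast(c,pix(roi(Y,295,330,0,12)),.006).mean(0);print("ptr",p)
g=roi(mask(c,(0,0,0),(180,255,60)),265,298,150,228)
n,l,s,ct=cv2.connectedComponentsWithStats(g);i=1+s[1:,4].argmax()
gp=cast(c,pix(l==i),.078);print("grip",s[i],gp.mean(0),cv2.minAreaRect(gp.astype(np.float32)))
# blue top face: brighter part
B=roi(mask(c,(110,120,40),(130,255,255)),140,215,95,160);bp=pix(B)
print("blue px",len(bp),bp.min(0),bp.max(0),np.unique(c["image"][bp[:,1],bp[:,0],2]//16,return_counts=True))
front=np.arctan2(*(p-x)[::-1])
for nm,px,m in(("blue",bp,B),):
    for z in(.041,):
        q=cast(c,px,z).mean(0);print(nm,q,np.hypot(*(q-x)),"ang from front",np.degrees((np.arctan2(*(q-x)[::-1])-front)%(2*np.pi)))
O=roi(mask(c,(8,150,120),(17,255,255)),250,310,30,100);q=cast(c,pix(O),.045).mean(0)
print("amber",q,np.hypot(*(q-x)),np.degrees((np.arctan2(*(q-x)[::-1])-front)))
print("front",np.degrees(front))
# seat rings/other clues: empty seat ring centres at z=.02
for uv in((195,228),(368,226)):
    q=cast(c,uv,.02)[0];print("seat",np.hypot(*(q-x)),np.degrees((np.arctan2(*(q-x)[::-1])-front)%(2*np.pi)))
# dish from top view: dark plate hull
t=manip.camera("top");im=cv2.cvtColor(t["image"],cv2.COLOR_RGB2HSV)
m=roi(cv2.inRange(im,np.array((0,0,0)),np.array((180,70,255))),322,410,203,290)
ct=max(cv2.findContours(m,0,2)[0],key=cv2.contourArea);D=cast(t,ct[:,0],.004).astype(np.float32);print("dish",cv2.minAreaRect(D))
```

```text
axis [0.59959252 0.06776267] 0.0014354369001901013 3091
ptr [0.42872541 0.07532456]
grip [ 267  154   23   68 1344] [0.59590873 0.06631109] ((0.5973256230354309, 0.0651862844824791), (0.06138979271054268, 0.019731052219867706), 8.876770973205566)
blue px 1726 [150 105] [206 152] (array([ 5,  6,  7,  8,  9, 10, 11, 12, 13, 14], dtype=uint8), array([  5, 285,  18,  49,  43, 104, 286, 881,  50,   5]))
blue [ 0.56105739 -0.03651596] 0.11117098714040893 ang from front 72.25273336903068
amber [0.48890099 0.04985371] 0.11213093249474905 -348.2756347705225
front 177.46597274027127
seat 0.10867529721198665 131.3431485105262
seat 0.11005686288490954 252.337505274962
dish ((0.519104540348053, -0.2557288408279419), (0.13019150495529175, 0.12983903288841248), 6.909384250640869)
```

Run:
```python
from h import *
a=[.599,.0663];y=98.7
f=lambda:print(np.round(manip.get_contact_force(),1),np.round(manip.get_torque(),2),round(manip.get_width(),4),round(manip.get_time(),2))
manip.move_to([*a,.15],down(np.radians(y)));manip.servo_line([*a,.072],rate=.12);f()
manip.command_gripper(.0,30);f()
for d in(-24,-48,-71.4):
    manip.move_to([*a,.072],down(np.radians(y+d)));f()
manip.command_gripper(.06);f()
manip.servo_line([*a,.15],rate=.15)
# view position: camera above opening, closing tangential
u=np.radians(178.2);p=np.array([.5996,.067])+.11*np.array([np.cos(u),np.sin(u)])
for s in(90,-90):
    q=manip.solve_ik([*p,.05],down(u+np.radians(s)));print(s,q is not None and np.round(q,2))
manip.move_to([.56,.067,.27],down(u-np.pi/2))
c=wrist();cv2.imwrite("pics/w2.png",c["image"][:,:,::-1]);print(manip.get_time())
import pickle;pickle.dump(c,open("w2.pkl","wb"))
```

```text
[-0.4 -0.1  0.7] [0.03 0.01 0.01] 0.0856 4.17
[-1.9  1.6  3.2] [0.33 0.14 0.08] 0.0174 4.8
[-1.9  5.5  3.8] [ 0.73 -0.08 -0.01] 0.0174 5.28
[-0.3  8.   3. ] [ 1.22  0.1  -0.02] 0.0177 5.77
[1.9 7.  0.6] [ 0.68 -0.35  0.06] 0.0177 6.24
[-0.6 -0.5  0.5] [0.   0.02 0.04] 0.06 6.72
90 [ 0.12  0.58  2.01 -0.    0.55  1.72]
-90 [ 0.12  0.58  2.01 -0.    0.55 -1.42]
8.4333
```

View pics/w2.png

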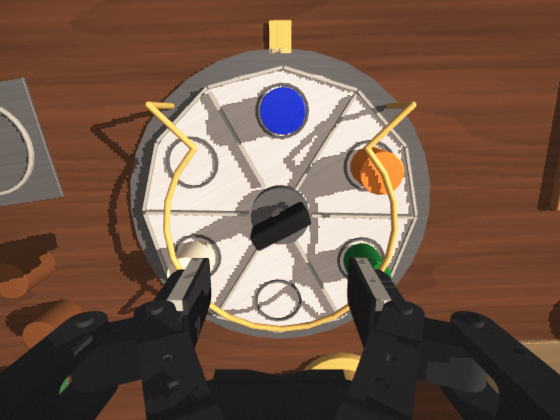

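Blue now stands at the opening (282,110), nearly in line with the pointer (280,36) and hub (278,215). I check the remaining angle.

Run:
```python
from h import *
import pickle;c=pickle.load(open("w2.pkl","rb"))
def roi(m,u0,u1,v0,v1):
    o=np.zeros_like(m);o[v0:v1,u0:u1]=m[v0:v1,u0:u1];return o
Y=mask(c,(18,120,100),(32,255,255))
P=cast(c,pix(roi(Y,155,405,140,335)),.074);x=np.array([.6,.066])
for t in(.015,.006,.004):
    Q=P[abs(np.hypot(*(P-x).T)-.11)<t];x,e=circ(Q,.11,x)
pp=pix(roi(Y,262,300,10,60));pt=cast(c,pp,.01).mean(0);print("axis",x,e,len(Q),"ptr",pt,pp.min(0),pp.max(0))
bp=pix(roi(mask(c,(110,120,40),(130,255,255)),240,325,75,150));q=cast(c,bp,.066)
m=(q.max(0)+q.min(0))/2;print("blue",m,q.max(0)-q.min(0),np.hypot(*(m-x)),cast(c,bp,.06).mean(0))
A=lambda v:np.degrees(np.arctan2(v[1],v[0]))%360
# guard ends (symmetric about front)
e1,e2=[cast(c,w,.074)[0]-x for w in((194,149),(368,149))]
print("front ptr",A(pt-x),"guard mid",(A(e1)+A(e2))/2,A(e1),A(e2),"blue",A(m-x))
S=[cast(c,w,.02)[0]-x for w in((192,162),(279,300))];print("seats",[A(s) for s in S],[np.hypot(*s) for s in S])
```

```text
axis [0.5996978  0.06787122] 0.0014353502036233146 2265 ptr [0.41754291 0.07346355] [269  20] [290  52]
blue [0.49008261 0.07328598] [0.04073984 0.04064191] 0.10974884364462215 [0.48973444 0.07327058]
front ptr 178.24151676613997 guard mid 177.94538909390337 223.6349172391063 132.25586094870042 blue 177.17200987481792
seats [np.float64(236.91137473760892), np.float64(357.6409456777315)] [np.float64(0.11005910677187786), np.float64(0.10873837466673719)]
```

Run:
```python
from h import *
f=lambda s:print(s,np.round(manip.get_contact_force(),1),round(manip.get_width(),4),round(manip.get_grip_force(),1),round(manip.get_time(),2),np.round(manip.get_position(),4))
b=[.4900,.0731];o=down(np.radians(88.2-180));d=[.519,-.2557]
print(manip.solve_ik([*d,.04],o))
manip.command_gripper(.07)
manip.move_to([*b,.14],o);manip.servo_line([*b,.052],rate=.1);f("down")
manip.command_gripper(.03,30);f("grip")
if manip.get_width()>.036:
    manip.servo_line([*b,.06],rate=.04);f("up")
    manip.servo_line([*b,.19],rate=.12);f("lift")
    c=wrist();cv2.imwrite("pics/w3.png",c["image"][:,:,::-1])
```

```text
[-4.78342448e-01  6.70448038e-01  1.82848837e+00 -1.33226763e-15
  6.42656250e-01  1.12386980e+00]
down [ 0.  -0.  -0.5] 0.0698 0.0 12.4 [0.4904 0.0731 0.0524]
grip [-1.4 -1.   6. ] 0.041 29.9 12.76 [0.4904 0.0732 0.0527]
up [-0.1  0.4 -1.4] 0.0415 30.5 13.11 [0.4901 0.0731 0.0603]
lift [ 0.2 -0.3 -1.3] 0.041 30.5 14.34 [0.4895 0.073  0.1893]
```

View pics/w3.png

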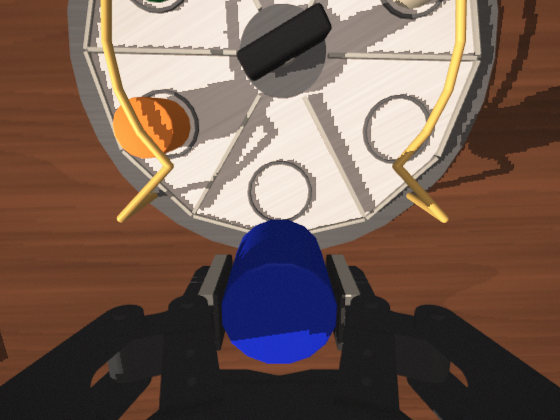

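Blue is held upright between the pads at (280,310), its compartment empty. On to the dish.

Run:
```python
from h import *
f=lambda s:print(s,np.round(manip.get_contact_force(),1),round(manip.get_width(),4),round(manip.get_time(),2),np.round(manip.get_position(),4))
d=[.519,-.2557]
manip.servo_line([*d,.19],rate=.15);f("over")
manip.servo_line([*d,.06],rate=.1)
manip.hold(.2);z0=manip.get_contact_force()[2]
z=.046;
while z>.036:
    manip.servo_line([*d,z],rate=.03);F=manip.get_contact_force()[2]
    if F-z0>2.5: break
    z-=.001
f("touch");print(z0)
c=wrist();cv2.imwrite("pics/w4.png",c["image"][:,:,::-1])
```

```text
over [ 0.3 -1.5 -1.5] 0.041 16.74 [ 0.519  -0.2552  0.19  ]
touch [-2.3  1.3  6.4] 0.0409 20.51 [ 0.519  -0.2557  0.0408]
-2.1776691292256034
```

View pics/w4.png

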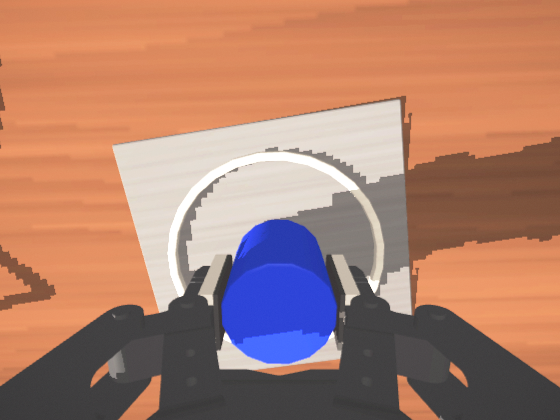

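The piece touches down at the expected height (0.0408 against about 0.040), inside the ring with its foot near (280,235). I release it, back off and check.

Run:
```python
from h import *
d=[.519,-.2557]
manip.command_gripper(.065);manip.hold(.2)
manip.servo_line([*d,.17],rate=.1)
manip.servo_line([.42,-.2557,.25],rate=.2);manip.hold(.3)
c=manip.camera("top");cv2.imwrite("pics/t5.png",cv2.resize(c["image"][140:330,110:420,::-1],None,fx=2.4,fy=2.4))
s=manip.camera("scene");cv2.imwrite("pics/s5.png",cv2.resize(s["image"][120:300,130:450,::-1],None,fx=2.4,fy=2.4))
print(manip.get_time(),manip.get_contact_force())
```

```text
23.75 [-0.68981561 -0.33559199 -0.47999896]
```

View pics/s5.png

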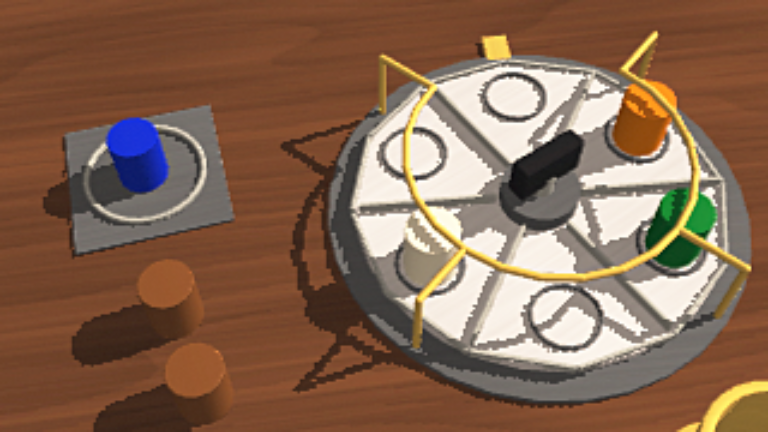

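The blue piece stands upright inside the dish ring (138,160 in the crop), and its compartment at the pointer is empty. The other pieces are still in their seats.

```bash
python3 -c "
from rig import manip
print(manip.sign_off())"
```

```text
the job is handed in; nothing more can be done
None
```

Job handed in at about 24 s: the carousel was turned until blue stood at the pointer (within about 1°), and the blue piece was lifted out, stood upright inside the dish ring and released.

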